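# Make up a suit-care tray and a shoe-care tray from the wardrobe stock

## Robot

A 6-joint arm with a two-finger parallel gripper is mounted at the origin on the work surface. World frame = base frame: x ahead of the robot, y to its left, z up, the work surface at z = 0. Lengths are in m, angles in rad, forces in N, time in s.
With the tool pointing down it reaches from about 0.275 to 0.825 m from the base axis. Payload 4.9 kg.
Tool frame: the origin (TCP) lies at the very end of the fingers, on their centre line; the grasp point (between the pads) lies 19 mm behind it; z points along the fingers, y is the line along which they close (so a half turn about z gives the same grasp; the last joint's range is limited). The gripper opens to 85 mm and grips with 20 to 120 N. Pads are 22 mm wide; open, the fingers measure 114 mm over their backs; the gripper's body (76 mm by 85 mm) begins 54 mm behind the grasp point. The pads swing forward as they close: fully open they stand 13 mm farther back than shut.
Start: joints at [1, 0.326, -0.193, 1.052, 0, 1.437], TCP at [0.233, 0.498, 0.231] pointing down, gripper open.
Joint ranges: [-2.65, 2.65], [-0.97, 1.79], [-1.3, 1.35], [-1.93, 2.1], [-1.47, 1.37], [-3.14, 3.14]. Speed limits (rad/s): [2.57, 2.57, 3.14, 3.14, 3.14, 3.14].

## Interface

Orientations are given as [roll, pitch, yaw] about the fixed x, y, z axes, in that order (R = Rz(yaw) Ry(pitch) Rx(roll)).
In Python, from plant import robot gives the robot as it stands.
- The arm moves only by the tool steer_hand, called as a command line: name --argument value ..., lists and objects as JSON in quotes. Schema: {"type":"object","properties":{"rows":{"type":"object","properties":{"offsets":{"type":"array","items":{"type":"array","items":{"type":"number"},"minItems":5,"maxItems":5},"minItems":1,"maxItems":10}},"additionalProperties":false,"required":["offsets"]},"grip_force":{"type":"number"},"only":{"type":"string"},"quiet":{"type":"boolean"},"lines":{"type":"string"}},"required":["rows"],"additionalProperties":false}. rows is an object whose key "offsets" holds a list of rows, 1 to 10 of them, each of 5 numbers: dx, dy, dz in m, then a turn about the tool's z in rad, then the finger opening in m; each row is the pose to reach, as a shift and turn from the pose commanded when the call began, along the tool's axes at that moment; what a row does not reach only later rows make up. A row lasts 1/10 s, in which the tool goes at most 0.05 m and 0.15 rad, less where a joint would pass 70% of its speed; a pose out of reach is approached as far as the arm can. The fingers move at their own pace and stop on an object; grip_force is the grip in N (left out, the last holds). Time passes only in rows, so rows that do not move let the fingers close. The tool returns the time, the measured TCP pose, the force, the opening and the grip force at its end. only (a regular expression) keeps the lines of the reply that match it, lines (a string "A,B") keeps lines A to B, and quiet returns only ok. Input that does not fit is refused with a message, and nothing moves.
- robot.state(): the state, without advancing time (a new reading comes with each control period).
- robot.camera(name): name is "side" or "top" or "wrist"; returns a dict with "img" (420x560x3 uint8, blue, green, red), "fx", "fy", "cx", "cy" (pixels), "T" (4x4, takes a point from camera to world coordinates); the wrist camera has in their place "mount" (4x4, takes a point from camera to tool coordinates, whose origin is the TCP and whose axes are the flange's). Camera axes: x right, y up, looking along -z (the intrinsics and any distortion apply to the point x, -y, -z); pixel columns grow to the right and rows downward; lengths in m; the calibration is good to about 2 mm. A picture is of the moment at which its call begins: read the wrist's pose just before it. There is no depth.
- robot.hand_in(): hands the job in; it is judged then, once.
The state is a dict: "t": time; "qpos": joint angles; "joint_vel": joint speeds; "tau": joint torques, N m; "ee_pos": TCP position; "orientation": TCP orientation; "contact_force": force on the tool from outside, world axes, zero at the start; "wrist_torque": the same for the moment, N m; "width": finger opening in m; "finger_force": force on a finger pad.
Only numpy, scipy, OpenCV 4.12 (cv2) and the standard library are available. Lean on these libraries where they do the work, as an engineer would, in place of code of your own. Each camera call takes 0.05 s, during which the arm holds its last target. There are 200 camera calls.

## Task

Make up the two loan trays for the guest rooms: in the green tray goes the suit-care kit, with the lint roller lying in the long section and the amber mist bottle and the navy thread each standing in a small section of its own, and in the grey tray goes the shoe-care kit, with the shoe brush lying bristles down in the long section and the black-lidded shoe cream standing in either small section. Set each thing down gently on the floor of its section rather than dropping it, and knock nothing over. Leave the oxblood-lidded cream and the yellow thread standing where they are.

Things in the scene. Friction and masses are not known exactly. Their poses are not given: they have to be found in the camera images.
- tray_green: Green plastic tray fixed to the counter, 160 (x) by 210 (y) by 20 mm high; walls and dividers 4, floor 3 mm thick, dividers as high as the rim. Origin: centre of underside, z up. Long section on the +x half (away from the robot): 72 (x) by 202 (y) mm, middle at x=+40, y=0. The -x half (nearer the robot) is two small sections, 76 (x) by 99 (y) mm, middles at x=-38, y=+51.5 and -51.5.
- tray_grey: Grey plastic tray fixed to the counter, 160 (x) by 210 (y) by 20 mm high; walls and dividers 4, floor 3 mm thick, dividers as high as the rim. Origin: centre of underside, z up. Long section on the +x half (away from the robot): 72 (x) by 202 (y) mm, middle at x=+40, y=0. The -x half (nearer the robot) is two small sections, 76 (x) by 99 (y) mm, middles at x=-38, y=+51.5 and -51.5.
- lint_roller: Small lint roller, 165 mm long, lying on a flat clear foot. Origin: on the underside below mid-length; x along its length, z up. White paper roll, 42 mm in diameter, top 44 mm up, from x=-4 to +82 mm; blue handle, 22 mm in diameter, axis 23 mm up, from x=-82 to -19 mm, clear of the counter. Balances near x=+30 mm: grip it there, across the roll. About 100 g. Loose.
- shoe_brush: Wooden shoe brush, 140 mm long (its x) by 50 mm wide (its y), 45 mm high, lying with its black bristles (42 mm wide, the lowest 20 mm) down; the wooden sides, 50 mm apart, run from 20 to 38 mm up, above them a back 36 mm wide. 150 g. Origin: centre of its underside; z up. Loose.
- mist_bottle: Amber glass mist bottle with a white band and a black pump, standing upright; 36 mm in diameter up to 68 mm, then narrowing to the 15 to 20 mm wide pump, 102 mm tall in all. 110 g. Origin: centre of its underside; z up along its axis. Loose.
- spool_navy: Navy blue thread on a spool 54 mm tall, standing: white base flange 40 mm across, 4 mm thick; thread 32 mm in diameter from 4 to 46 mm up (grip here); white nose 18 mm across on top. About 50 g, loose. Origin: centre of underside; z up along its axis. 
- jar_black: Black-lidded round glass jar of shoe cream, 50 mm in diameter, 48 mm tall, standing. About 110 g, loose. Origin: centre of underside; z up along its axis. 
- jar_oxblood: Oxblood (dark red)-lidded round glass jar of shoe cream, 50 mm in diameter, 48 mm tall, standing. About 110 g, loose. Origin: centre of underside; z up along its axis. Not wanted in either kit.
- spool_yellow: Yellow thread on a spool 54 mm tall, standing: white base flange 40 mm across, 4 mm thick; thread 32 mm in diameter from 4 to 46 mm up (grip here); white nose 18 mm across on top. About 50 g, loose. Origin: centre of underside; z up along its axis. Not wanted in either kit.

How it is judged:
At the end, for the whole second after the job is handed in: All five flat or upright (tilt under 0.12 rad) on the floor of the right tray's section, within 20 mm across and 40 mm along of the long section's middle, or 26 by 36 mm of a small one's, one thing to a section, and still; oxblood jar and yellow spool upright within 30 mm of their start (x of lint_roller in the frame of tray_green between 0.02 and 0.06 m and y of lint_roller in the frame of tray_green between -0.04 and 0.04 m and z of lint_roller in the frame of tray_green between -0.003 and 0.01 m and angle between each of lint_roller, shoe_brush, jar_oxblood, spool_yellow's own z axis and vertical below 0.12 rad and x of shoe_brush in the frame of tray_grey between 0.02 and 0.06 m and y of shoe_brush in the frame of tray_grey between -0.04 and 0.04 m and z of shoe_brush in the frame of tray_grey between -0.003 and 0.01 m and (((x of mist_bottle in the frame of tray_green between -0.064 and -0.012 m and y of mist_bottle in the frame of tray_green between 0.0155 and 0.0875 m and z of mist_bottle in the frame of tray_green between -0.003 and 0.01 m and angle between mist_bottle's own z axis and vertical below 0.12 rad) and (x of spool_navy in the frame of tray_green between -0.064 and -0.012 m and y of spool_navy in the frame of tray_green between -0.0875 and -0.0155 m and z of spool_navy in the frame of tray_green between -0.003 and 0.01 m and angle between spool_navy's own z axis and vertical below 0.12 rad)) or ((x of mist_bottle in the frame of tray_green between -0.064 and -0.012 m and y of mist_bottle in the frame of tray_green between -0.0875 and -0.0155 m and z of mist_bottle in the frame of tray_green between -0.003 and 0.01 m and angle between mist_bottle's own z axis and vertical below 0.12 rad) and (x of spool_navy in the frame of tray_green between -0.064 and -0.012 m and y of spool_navy in the frame of tray_green between 0.0155 and 0.0875 m and z of spool_navy in the frame of tray_green between -0.003 and 0.01 m and angle between spool_navy's own z axis and vertical below 0.12 rad))) and ((x of jar_black in the frame of tray_grey between -0.064 and -0.012 m and y of jar_black in the frame of tray_grey between 0.0155 and 0.0875 m and z of jar_black in the frame of tray_grey between -0.003 and 0.01 m and angle between jar_black's own z axis and vertical below 0.12 rad) or (x of jar_black in the frame of tray_grey between -0.064 and -0.012 m and y of jar_black in the frame of tray_grey between -0.0875 and -0.0155 m and z of jar_black in the frame of tray_grey between -0.003 and 0.01 m and angle between jar_black's own z axis and vertical below 0.12 rad)) and linear speed of each of lint_roller, shoe_brush, mist_bottle, spool_navy, jar_black, jar_oxblood, spool_yellow below 0.02 m/s and distance of each of jar_oxblood, spool_yellow from where it was at the start of the episode below 0.03 m); the robot touches nothing.
It fails at once if a standing thing is knocked over (tilted more than 0.7 rad) (angle between any of mist_bottle, spool_navy, jar_black, jar_oxblood, spool_yellow's own z axis and vertical above 0.7 rad).
It fails at once if a thing is turned off its underside (tilted more than 0.9 rad) (angle between any of lint_roller, shoe_brush's own z axis and vertical above 0.9 rad).
It fails at once if a thing is dropped or flung: faster than 0.6 m/s while the fingers do not touch it (a fall of about 18 mm) ((linear speed of lint_roller above 0.6 m/s and contact force between lint_roller and the fingers below 0.01 N) or (linear speed of shoe_brush above 0.6 m/s and contact force between shoe_brush and the fingers below 0.01 N) or (linear speed of mist_bottle above 0.6 m/s and contact force between mist_bottle and the fingers below 0.01 N) or (linear speed of spool_navy above 0.6 m/s and contact force between spool_navy and the fingers below 0.01 N) or (linear speed of jar_black above 0.6 m/s and contact force between jar_black and the fingers below 0.01 N) or (linear speed of jar_oxblood above 0.6 m/s and contact force between jar_oxblood and the fingers below 0.01 N) or (linear speed of spool_yellow above 0.6 m/s and contact force between spool_yellow and the fingers below 0.01 N)).
It also fails if it takes over 120 s, if anything falls off the work surface, if the arm or the gripper's body presses on something with over 40 N, if the wrist force passes 120 N, or if a joint passes its speed limit or range.

## Working session

There is one attempt and no reset: what is moved stays moved. The work goes in short steps, Python scripts to look and compute and a tool call to move; the robot and the scene stay as the last step left them, time stands still between calls to the robot, and variables do not carry over. Pictures are saved under pics/ and viewed, at most 15 in all, crops included, and the job is handed in when it is done.

```bash
ls; mkdir -p pics; python3 - <<'E'
from plant import robot
import cv2,numpy as np
np.set_printoptions(precision=4,suppress=True)
s=robot.state();print(s['t'],s['ee_pos'],s['orientation'],s['width'])
for n in ("top","side"):
    c=robot.camera(n);cv2.imwrite(f"pics/{n}0.png",c["img"]);print(n,c["fx"],c["fy"],c["cx"],c["cy"],[k for k in c]);print(c["T"])
c=robot.camera("wrist");print({k:v for k,v in c.items() if k!="img"})
E
```

```text
pics
plant.py
0.0 [0.2323 0.4979 0.2305] [-3.1399 -0.0002  2.7048] 0.08561316270260917
top 455.1244055038967 455.1244055038967 282.483831335638 204.43932052825454 ['img', 'fx', 'fy', 'cx', 'cy', 'T']
[[ 0.025   0.9976 -0.065   0.4591]
 [-0.9996  0.0241 -0.0144 -0.0114]
 [-0.0128  0.0654  0.9978  1.0076]
 [ 0.      0.      0.      1.    ]]
side 460.8844801492161 460.8844801492161 280.60464666368074 213.44419383314644 ['img', 'fx', 'fy', 'cx', 'cy', 'T']
[[ 0.83    0.3767 -0.4114  0.0969]
 [-0.5576  0.5414 -0.6292 -0.6002]
 [-0.0143  0.7516  0.6594  0.6983]
 [ 0.      0.      0.      1.    ]]
{'fx': 353.78244613014016, 'fy': 353.78244613014016, 'cx': 280.8057330299902, 'cy': 212.75074617318825, 'mount': array([[ 0.0006,  0.9594,  0.282 ,  0.0724],
       [ 1.    , -0.0009,  0.001 ,  0.0008],
       [ 0.0012,  0.282 , -0.9594, -0.1433],
       [ 0.    ,  0.    ,  0.    ,  1.    ]])}
```

View pics/top0.png

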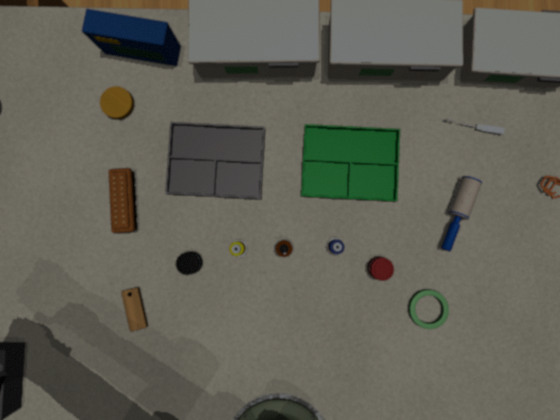

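View pics/side0.png

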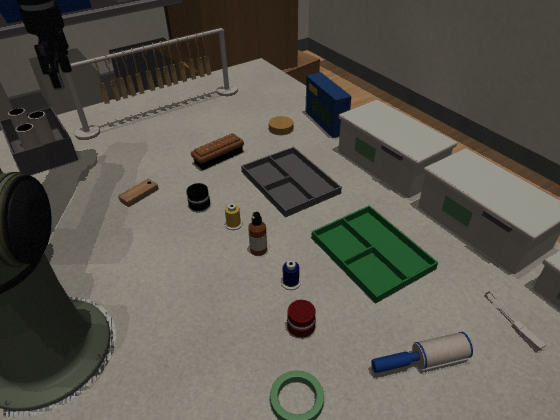

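The top view (image up = +x, left = +y) shows the grey tray near (216,161) and the green tray near (350,163). The brush is at (122,200), black jar (189,263), yellow spool (236,248), bottle (284,248), navy spool (337,247), oxblood jar (380,268) and roller (461,213). The side view shows the same things, upright and clear of one another.

```bash
cat > h.py <<'E'
from plant import robot
import cv2,numpy as np
np.set_printoptions(precision=4,suppress=True)
def ray(c,u,v,T=None):
    T=c["T"] if T is None else T
    d=T[:3,:3]@np.array([(u-c["cx"])/c["fx"],-(v-c["cy"])/c["fy"],-1.]);return T[:3,3],d/np.linalg.norm(d)
def onz(c,u,v,z,T=None):
    o,d=ray(c,u,v,T);return o+d*(z-o[2])/d[2]
def tri(c1,p1,c2,p2):
    A=np.zeros((3,3));b=np.zeros(3)
    for c,p in((c1,p1),(c2,p2)):
        o,d=ray(c,*p);M=np.eye(3)-np.outer(d,d);A+=M;b+=M@o
    return np.linalg.solve(A,b)
def blob(img,roi,lo,hi):
    x0,y0,x1,y1=roi;hs=cv2.cvtColor(img[y0:y1,x0:x1],cv2.COLOR_BGR2HSV)
    m=cv2.inRange(hs,np.array(lo),np.array(hi))
    cs,_=cv2.findContours(m,cv2.RETR_EXTERNAL,cv2.CHAIN_APPROX_NONE)
    return max(cs,key=cv2.contourArea)+np.array([[x0,y0]])
E
python3 - <<'E'
from h import *
c=robot.camera("top");s=robot.camera("side");I=c["img"];J=s["img"]
R={ # name: top roi,side roi, lo,hi, z of blob in top
'green':((290,115,410,210),None,(50,120,40),(80,255,255),.02),
'grey':((160,115,275,208),None,(0,0,0),(180,80,92),.02),
'brush':((100,160,140,240),(185,125,250,175),(0,110,30),(25,255,255),.042),
'jblack':((170,245,208,282),(180,178,216,215),(0,0,0),(180,255,45),.048),
'yellow':((222,235,250,262),(222,200,246,226),(18,120,60),(35,255,255),.046),
'amber':((268,235,300,262),None,(0,90,20),(18,255,255),.068),
'navy':((322,235,352,260),(276,256,306,290),(100,110,20),(130,255,255),.046),
'ox':((362,252,400,285),(283,295,320,337),(165,90,20),(180,255,255),.048),
'rollhandle':((435,205,470,255),(365,345,420,375),(100,120,40),(130,255,255),.023),
}
for n,(r,rs,lo,hi,z) in R.items():
    k=blob(I,r,lo,hi);(u,v),(w,h),a=cv2.minAreaRect(k)
    pts=np.array([onz(c,*p,z)[:2] for p in cv2.boxPoints(((u,v),(w,h),a))])
    e=pts[1]-pts[0],pts[2]-pts[1];L=max(e,key=np.linalg.norm)
    print(n,"px",(round(u,1),round(v,1)),"xy",onz(c,u,v,z)[:2],"size",[round(float(np.linalg.norm(q)),4) for q in e],"long dir",round(float(np.degrees(np.arctan2(L[1],L[0]))),1),end=" ")
    if rs:
        k=blob(J,rs,lo,hi);q=cv2.minAreaRect(k)[0];print("tri",tri(c,(u,v),s,q))
    else:print()
# roll: bright pinkish paper
x0,y0,x1,y1=440,168,492,225
hs=I[y0:y1,x0:x1];g=cv2.cvtColor(hs,cv2.COLOR_BGR2GRAY);print(np.percentile(g,[5,50,90,99]))
cv2.imwrite("pics/crop.png",cv2.resize(np.hstack([I[150:265,100:300],I[150:265,300:500]]),None,fx=2,fy=4)[:460])
E
```

```text
green px (350.2, 162.5) xy [ 0.6187 -0.1428] size [0.1578, 0.2085] long dir -91.8 
grey px (215.0, 160.4) xy [0.6167 0.1532] size [0.1642, 0.2153] long dir -92.0 
brush px (121.3, 200.1) xy [0.5229 0.3472] size [0.0496, 0.1365] long dir -174.3 tri [0.5235 0.3519 0.0297]
jblack px (188.5, 263.0) xy [0.3936 0.1968] size [0.0528, 0.0459] long dir -88.5 tri [0.3921 0.202  0.0236]
yellow px (236.5, 248.5) xy [0.4265 0.097 ] size [0.0317, 0.0273] long dir -88.6 tri [0.4261 0.0993 0.0237]
amber px (283.5, 248.0) xy [ 0.4307 -0.0022] size [0.0309, 0.0328] long dir -178.6 
navy px (335.5, 246.5) xy [ 0.4359 -0.1111] size [0.023, 0.0273] long dir -88.6 tri [ 0.4353 -0.1135  0.0224]
ox px (376.3, 273.6) xy [ 0.3818 -0.1969] size [0.0075, 0.0138] long dir -152.5 tri [ 0.3871 -0.2028  0.0388]
rollhandle px (451.6, 232.5) xy [ 0.4716 -0.3621] size [0.0767, 0.0192] long dir -20.2 tri [ 0.4713 -0.3624  0.0214]
[ 45. 106. 110. 112.]
```

```bash
cat >> h.py <<'E'
from scipy.spatial.transform import Rotation as Ro
def go(x,y,z,yawdeg):
    s=robot.state();R=Ro.from_euler("xyz",s["orientation"]).as_matrix()
    d=R.T@(np.array([x,y,z])-s["ee_pos"]);yaw=np.degrees(s["orientation"][2])
    t=(yawdeg-yaw+90)%180-90
    print("t",s["t"],"at",np.array(s["ee_pos"]),"yaw",round(yaw,1),"| shift",d,"turn",round(-np.radians(t),3),"dist",round(float(np.linalg.norm(d)),3),"q",np.array(s["qpos"]),"w",round(s["width"],4))
def wrist():
    s=robot.state();c=robot.camera("wrist");B=np.eye(4);B[:3,:3]=Ro.from_euler("xyz",s["orientation"]).as_matrix();B[:3,3]=s["ee_pos"]
    c["T"]=B@c["mount"];return c
def pix(c,p):
    q=np.linalg.inv(c["T"])@np.append(p,1);return c["cx"]-c["fx"]*q[0]/q[2],c["cy"]+c["fy"]*q[1]/q[2]
E
python3 -c "
from h import *
go(.523,.350,.15,5.7)
c=robot.camera('top');print(onz(c,467,197,.035))"
```

```text
t 0.25 at [0.2325 0.4982 0.2309] yaw 155.0 | shift [-0.3259 -0.0113  0.0809] turn -0.536 dist 0.336 q [ 0.9998  0.3266 -0.193   1.052   0.      1.4366] w 0.0854
[ 0.5479 -0.3904  0.035 ]
```

steer_hand --rows '{"offsets": [[-0.326,-0.011,0.05,-0.536,0.085],[-0.326,-0.011,0.05,-0.536,0.085],[-0.326,-0.011,0.05,-0.536,0.085],[-0.326,-0.011,0.05,-0.536,0.085],[-0.326,-0.011,0.05,-0.536,0.085],[-0.326,-0.011,0.05,-0.536,0.085],[-0.326,-0.011,0.05,-0.536,0.085],[-0.326,-0.011,0.05,-0.536,0.085],[-0.326,-0.011,0.05,-0.536,0.085],[-0.326,-0.011,0.05,-0.536,0.085]]}' --grip_force 40

```text
t: 1.3
ee_pos: [0.5225, 0.3509, 0.1813]
orientation: [3.142, -0.001, -3.042]
contact_force: [-0.0, 0.2, 0.1]
width: 0.0851
finger_force: 0.0
```

```bash
python3 - <<'E'
from h import *
go(.523,.350,.02,5.7)
c=wrist();I=c["img"].copy()
for p in [(.523,.35,.045),(.593,.357,.045),(.453,.343,.045)]:
    u=pix(c,p);print(u);cv2.circle(I,(int(u[0]),int(u[1])),4,(0,0,255),1)
cv2.imwrite("pics/w1.png",I)
E
```

```text
t 1.3 at [0.5225 0.3509 0.1813] yaw -174.3 | shift [-0.0006 -0.001   0.1613] turn 0.001 dist 0.161 q [ 0.4741  0.5072 -0.0444  1.0199  0.0004  0.3741] w 0.0851
(np.float64(278.6724004430581), np.float64(201.53250755847162))
(np.float64(278.7328749461105), np.float64(279.70138057296737))
(np.float64(278.6030454417443), np.float64(111.88477145502428))
```

View pics/w1.png

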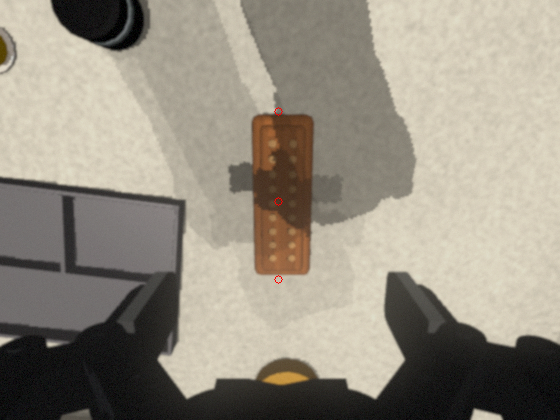

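The brush covers columns 254-312 and rows 115-274, aligned with the tool. Its centre is at (283,197) against a predicted (279,201), so about 3 mm off.

steer_hand --rows '{"offsets": [[0.002,0.003,0.05,0,0.085],[0.002,0.003,0.1,0,0.085],[0.002,0.003,0.13,0,0.085],[0.002,0.003,0.15,0,0.085],[0.002,0.003,0.161,0,0.085],[0.002,0.003,0.161,0,0.085],[0.002,0.003,0.161,0,0.03],[0.002,0.003,0.161,0,0.03],[0.002,0.003,0.161,0,0.03],[0.002,0.003,0.161,0,0.03]]}' --grip_force 40

```text
t: 2.35
ee_pos: [0.5223, 0.3539, 0.0221]
orientation: [3.14, 0.003, -3.042]
contact_force: [-1.1, -0.8, 6.5]
width: 0.049
finger_force: 42.7
```

steer_hand --rows '{"offsets": [[0,0,0,0,0.03],[0,0,0,0,0.03],[0,0,0,0,0.03],[0,0,0,0,0.03]]}'

```text
t: 2.75
ee_pos: [0.5223, 0.3539, 0.0222]
orientation: [3.14, 0.003, -3.042]
contact_force: [-0.7, 0.1, 5.7]
width: 0.049
finger_force: 42.7
```

steer_hand --rows '{"offsets": [[0,0,-0.02,0,0.03],[0,0,-0.05,0,0.03],[0,0,-0.08,0,0.03],[0,0,-0.08,0,0.03]]}'

```text
t: 3.15
ee_pos: [0.524, 0.3548, 0.1051]
orientation: [3.138, 0.007, -3.042]
contact_force: [1.2, -0.2, -0.3]
width: 0.0489
finger_force: 42.1
```

```bash
python3 - <<'E'
from h import *
c=wrist();cv2.imwrite("pics/w2.png",c["img"])
# green/grey trays: section centers via Python
for n,(x,y),a in(("grey",(.6167,.1532),-2),("green",(.6187,-.1428),-1.8)):
    a=np.radians(a);R=np.array([[np.cos(a),-np.sin(a)],[np.sin(a),np.cos(a)]])
    for o in((.04,0),(-.038,.0515),(-.038,-.0515)):print(n,o,R@o+(x,y))
E
```

```text
grey (0.04, 0) [0.6567 0.1518]
grey (-0.038, 0.0515) [0.5805 0.206 ]
grey (-0.038, -0.0515) [0.5769 0.1031]
green (0.04, 0) [ 0.6587 -0.1441]
green (-0.038, 0.0515) [ 0.5823 -0.0901]
green (-0.038, -0.0515) [ 0.5791 -0.1931]
```

View pics/w2.png

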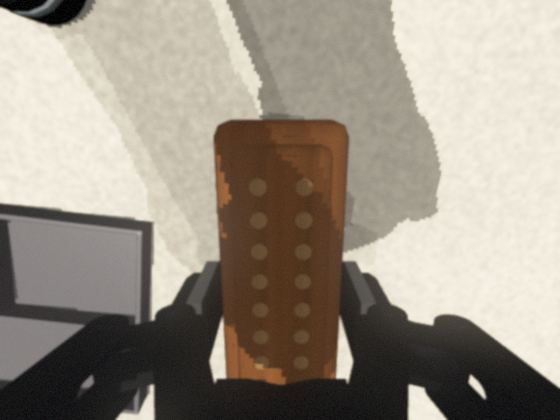

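The brush is lifted level and centred between the fingers; the grey tray is at lower left in the view.

```bash
python3 -c "
from h import *
go(.657,.152,.105,88)"
```

```text
t 3.2 at [0.5229 0.3541 0.1029] yaw -174.3 | shift [-0.1135 -0.2144 -0.002 ] turn -1.437 dist 0.243 q [ 0.4785  0.5749 -0.144   0.8467  0.      0.3794] w 0.049
```

steer_hand --rows '{"offsets": [[-0.114,-0.214,0,-1.437,0.03],[-0.114,-0.214,0,-1.437,0.03],[-0.114,-0.214,0,-1.437,0.03],[-0.114,-0.214,0,-1.437,0.03],[-0.114,-0.214,0,-1.437,0.03],[-0.114,-0.214,0,-1.437,0.03],[-0.114,-0.214,0,-1.437,0.03],[-0.114,-0.214,0,-1.437,0.03],[-0.114,-0.214,0,-1.437,0.03],[-0.114,-0.214,0,-1.437,0.03]]}'

```text
t: 4.2
ee_pos: [0.6546, 0.1513, 0.0983]
orientation: [3.139, -0.0, -1.601]
contact_force: [0.5, 0.0, -1.9]
width: 0.0492
finger_force: 42.3
```

steer_hand --rows '{"offsets": [[0,0,0,0,0.03],[0,0,0,0,0.03]]}'

```text
t: 4.4
ee_pos: [0.655, 0.1515, 0.099]
orientation: [3.14, -0.0, -1.608]
contact_force: [0.4, 0.2, -1.7]
width: 0.0486
finger_force: 42.3
```

```bash
python3 - <<'E'
from h import *
go(.657,.152,.027,88)
c=wrist();I=c["img"].copy()
a=np.radians(-2);R=np.array([[np.cos(a),-np.sin(a)],[np.sin(a),np.cos(a)]])
for o in((.08,.105),(.08,-.105),(-.08,-.105),(-.08,.105),(.002,.105),(.002,-.105)):
    p=R@o+(.6167,.1532);u=pix(c,(*p,.02));cv2.circle(I,(int(u[0]),int(u[1])),4,(0,0,255),1)
cv2.imwrite("pics/w3.png",I)
E
```

```text
t 4.4 at [0.655  0.1515 0.099 ] yaw -92.1 | shift [-0.0006 -0.0022  0.072 ] turn -0.002 dist 0.072 q [ 0.1176  0.6533 -0.0104  0.9091 -0.     -1.4163] w 0.0486
```

View pics/w3.png

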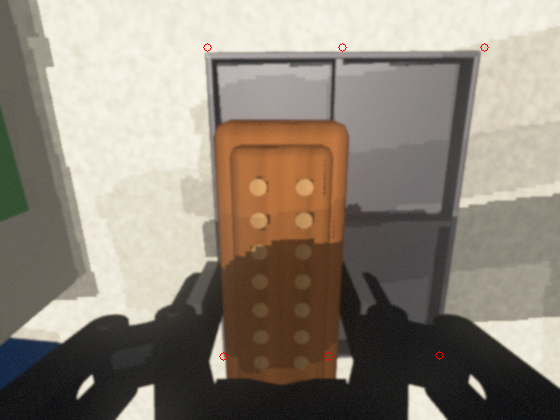

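The grey tray's rim corners are at (207,54) and (478,53) with the divider at column 334, about 3 mm toward +x of the prediction. The brush is aligned with the long section.

steer_hand --rows '{"offsets": [[-0.001,-0.003,0.03,0,0.03],[-0.001,-0.003,0.055,0,0.03],[-0.001,-0.003,0.065,0,0.03],[-0.001,-0.003,0.067,0,0.03],[-0.001,-0.003,0.067,0,0.03]]}'

```text
t: 4.95
ee_pos: [0.659, 0.1526, 0.0336]
orientation: [-3.141, 0.0, -1.606]
contact_force: [-0.3, 0.1, -1.2]
width: 0.049
finger_force: 42.3
```

steer_hand --rows '{"offsets": [[0,0,0.002,0,0.03],[0,0,0.004,0,0.03],[0,0,0.005,0,0.03],[0,0,0.005,0,0.03]]}'

```text
t: 5.35
ee_pos: [0.6589, 0.1526, 0.0285]
orientation: [-3.141, 0.0, -1.605]
contact_force: [-0.6, 0.7, -2.3]
width: 0.0491
finger_force: 42.3
```

steer_hand --rows '{"offsets": [[0,0,0.001,0,0.03],[0,0,0.002,0,0.03],[0,0,0.003,0,0.03],[0,0,0.003,0,0.03]]}'

```text
t: 5.75
ee_pos: [0.6588, 0.1526, 0.0253]
orientation: [-3.142, 0.0, -1.605]
contact_force: [-0.0, -0.0, -1.3]
width: 0.0488
finger_force: 42.4
```

steer_hand --rows '{"offsets": [[0,0,0,0,0.054],[0,0,0,0,0.06],[0,0,0,0,0.065],[0,0,0,0,0.065],[0,0,0,0,0.065]]}'

```text
t: 6.25
ee_pos: [0.6588, 0.1526, 0.0253]
orientation: [-3.141, 0.0, -1.605]
contact_force: [0.1, 0.3, 0.0]
width: 0.065
finger_force: 0.0
```

steer_hand --rows '{"offsets": [[0,0,-0.02,0,0.065],[0,0,-0.06,0,0.07],[0,0,-0.09,0,0.085],[0,0,-0.09,0,0.085]]}'

```text
t: 6.65
ee_pos: [0.6623, 0.153, 0.1208]
orientation: [-3.133, 0.001, -1.605]
contact_force: [0.1, 0.4, 0.2]
width: 0.0848
finger_force: 0.0
```

```bash
python3 -c "
from h import *
c=robot.camera('top');cv2.imwrite('pics/t2.png',cv2.resize(c['img'][100:230,90:420],None,fx=2.4,fy=2.4))
go(.394,.199,.12,-55)"
```

```text
t 6.7 at [0.6609 0.1528 0.1183] yaw -92.0 | shift [-0.037   0.2683 -0.0032] turn -0.645 dist 0.271 q [ 0.1185  0.6413  0.0206  0.9445 -0.     -1.4177] w 0.0851
```

View pics/t2.png

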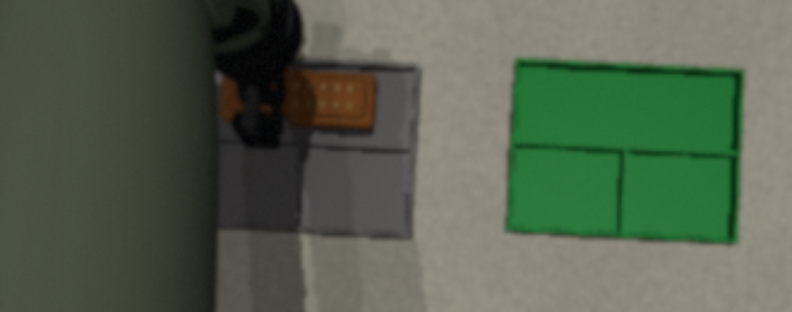

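The brush lies straight in the grey long section, around crop (300,97). Next is the black jar.

steer_hand --rows '{"offsets": [[-0.037,0.268,0,1.5,0.085],[-0.037,0.268,0,1.5,0.085],[-0.037,0.268,0,1.5,0.085],[-0.037,0.268,0,1.5,0.085],[-0.037,0.268,0,1.5,0.085],[-0.037,0.268,0,1.5,0.085],[-0.037,0.268,0,1.5,0.085],[-0.037,0.268,0,1.5,0.085],[-0.037,0.268,0,1.5,0.085],[-0.037,0.268,0,1.5,0.085]]}'

```text
t: 7.7
ee_pos: [0.3912, 0.1985, 0.1144]
orientation: [-3.141, -0.002, -3.111]
contact_force: [0.5, -0.9, -1.1]
width: 0.0848
finger_force: 0.0
```

steer_hand --rows '{"offsets": [[0,0,0,0,0.085],[0,0,0,0,0.085]]}'

```text
t: 7.9
ee_pos: [0.3916, 0.1986, 0.1147]
orientation: [-3.141, -0.001, -3.102]
contact_force: [-0.4, -0.7, 0.4]
width: 0.0851
finger_force: 0.0
```

```bash
python3 - <<'E'
from h import *
go(.394,.199,.02,-178)
c=wrist();I=c["img"].copy()
for p in [(.394,.199,.048),(.394,.224,.048),(.394,.174,.048)]:
    u=pix(c,p);print(u);cv2.circle(I,(int(u[0]),int(u[1])),4,(0,0,255),1)
cv2.imwrite("pics/w4.png",I)
E
```

```text
t 7.9 at [0.3916 0.1986 0.1147] yaw -177.8 | shift [-0.0025  0.0004  0.0947] turn 0.004 dist 0.095 q [ 0.3008  0.2512 -0.6354  0.6856 -0.      0.2616] w 0.0851
(np.float64(280.1060890906924), np.float64(232.34105905055418))
(np.float64(319.7957449570992), np.float64(233.85364419195878))
(np.float64(240.32897252302502), np.float64(230.8251407545959))
```

View pics/w4.png

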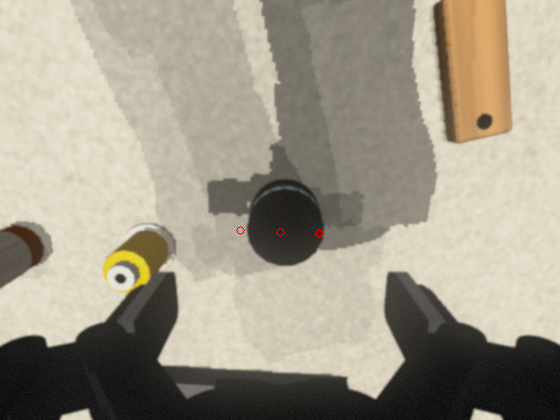

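The black lid spans columns 248-322 and is centred near (285,228), about 4 mm off the prediction. The yellow spool at (125,275) is clear of the finger.

steer_hand --rows '{"offsets": [[0,0.004,0.04,0,0.085],[0,0.004,0.07,0,0.085],[0,0.004,0.088,0,0.085],[0,0.004,0.093,0,0.085],[0,0.004,0.093,0,0.085],[0,0.004,0.093,0,0.04],[0,0.004,0.093,0,0.04],[0,0.004,0.093,0,0.04],[0,0.004,0.093,0,0.04],[0,0.004,0.093,0,0.04]]}' --grip_force 40

```text
t: 8.95
ee_pos: [0.393, 0.203, 0.0235]
orientation: [3.141, 0.002, -3.105]
contact_force: [-2.5, -0.8, 5.9]
width: 0.0476
finger_force: 40.3
```

steer_hand --rows '{"offsets": [[0,0,-0.02,0,0.04],[0,0,-0.06,0,0.04],[0,0,-0.09,0,0.04],[0,0,-0.09,0,0.04],[0,0,-0.09,0,0.04]]}'

```text
t: 9.45
ee_pos: [0.3928, 0.203, 0.1131]
orientation: [3.141, 0.003, -3.105]
contact_force: [-1.2, -0.7, -1.7]
width: 0.0478
finger_force: 41.8
```

```bash
python3 -c "
from h import *
go(.581,.206,.11,-182)"
```

```text
t 9.45 at [0.3928 0.203  0.1131] yaw -177.9 | shift [-0.1882 -0.0038  0.0036] turn 0.071 dist 0.188 q [ 0.3098  0.2556 -0.6341  0.6784 -0.      0.2734] w 0.0478
```

steer_hand --rows '{"offsets": [[-0.05,-0.001,0,0.07,0.04],[-0.1,-0.002,0,0.07,0.04],[-0.15,-0.003,0,0.07,0.04],[-0.188,-0.004,0,0.07,0.04],[-0.188,-0.004,0,0.07,0.04],[-0.188,-0.004,0.04,0.07,0.04],[-0.188,-0.004,0.07,0.07,0.04],[-0.188,-0.004,0.078,0.07,0.04],[-0.188,-0.004,0.078,0.07,0.04]]}'

```text
t: 10.35
ee_pos: [0.5774, 0.2051, 0.0321]
orientation: [-3.14, -0.005, 3.108]
contact_force: [-0.1, 0.2, 0.0]
width: 0.0478
finger_force: 41.8
```

```bash
python3 -c "
from h import *
go(.581,.206,.0265,-182)"
```

```text
t 10.35 at [0.5774 0.2051 0.0321] yaw 178.1 | shift [-0.0036  0.001   0.0055] turn 0.001 dist 0.007 q [ 0.2209  0.6332 -0.2505  0.6925  0.      0.2545] w 0.0478
```

steer_hand --rows '{"offsets": [[-0.003,0,0.002,0,0.04],[-0.003,0,0.004,0,0.04],[-0.003,0,0.005,0,0.04],[-0.003,0,0.005,0,0.04],[-0.003,0,0.005,0,0.04]]}'

```text
t: 10.85
ee_pos: [0.5834, 0.2055, 0.0298]
orientation: [3.141, 0.001, 3.108]
contact_force: [0.3, 0.5, -0.1]
width: 0.0483
finger_force: 41.8
```

steer_hand --rows '{"offsets": [[0,0,0,0,0.052],[0,0,0,0,0.056],[0,0,0,0,0.065],[0,0,0,0,0.07],[0,0,0,0,0.07]]}'

```text
t: 11.35
ee_pos: [0.5831, 0.2055, 0.0293]
orientation: [-3.142, 0.0, 3.108]
contact_force: [-0.3, 0.4, 0.2]
width: 0.07
finger_force: 0.0
```

steer_hand --rows '{"offsets": [[0,0,-0.03,0,0.07],[0,0,-0.08,0,0.07],[0,0,-0.13,0,0.085],[0,0,-0.13,0,0.085]]}'

```text
t: 11.75
ee_pos: [0.5879, 0.2066, 0.1672]
orientation: [3.138, 0.013, 3.108]
contact_force: [1.2, -0.3, 0.2]
width: 0.0852
finger_force: 0.0
```

```bash
python3 - <<'E'
from h import *
go(.55,-.30,.16,-20)
c=wrist();cv2.imwrite("pics/w5.png",c["img"])
E
```

```text
t 11.75 at [0.5879 0.2066 0.1672] yaw 178.1 | shift [ 0.0209 -0.5076  0.0052] turn 0.315 dist 0.508 q [ 0.2196  0.4962 -0.1007  0.9608  0.      0.2532] w 0.0852
```

View pics/w5.png

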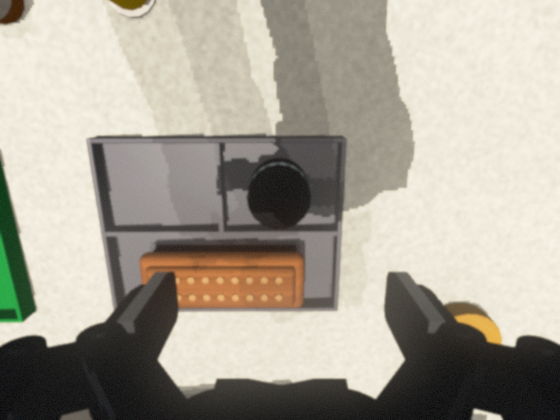

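The jar stands upright at (279,193) inside its section, with the brush in the long one. Now the roller.

steer_hand --rows '{"offsets": [[0.021,-0.508,0,0.315,0.085],[0.021,-0.508,0,0.315,0.085],[0.021,-0.508,0,0.315,0.085],[0.021,-0.508,0,0.315,0.085],[0.021,-0.508,0,0.315,0.085],[0.021,-0.508,0,0.315,0.085],[0.021,-0.508,0,0.315,0.085],[0.021,-0.508,0,0.315,0.085],[0.021,-0.508,0,0.315,0.085],[0.021,-0.508,0,0.315,0.085]]}'

```text
t: 12.8
ee_pos: [0.5443, -0.2946, 0.1577]
orientation: [3.141, -0.002, 2.793]
contact_force: [1.5, 0.0, -0.7]
width: 0.0851
finger_force: 0.0
```

```bash
python3 -c "
from h import *
go(.540,-.387,.16,-20)"
```

```text
t 12.8 at [ 0.5443 -0.2946  0.1577] yaw 160.0 | shift [-0.0275 -0.0883 -0.0024] turn 0.0 dist 0.093 q [-0.6154  0.508  -0.1068  0.9583  0.0002 -0.2664] w 0.0851
```

steer_hand --rows '{"offsets": [[-0.0275,-0.088,-0.01,0,0.085],[-0.0275,-0.088,-0.01,0,0.085],[-0.0275,-0.088,-0.01,0,0.085],[-0.0275,-0.088,-0.01,0,0.085]]}'

```text
t: 13.2
ee_pos: [0.5402, -0.3856, 0.1674]
orientation: [3.14, -0.002, 2.791]
contact_force: [-0.4, -0.2, 0.0]
width: 0.0847
finger_force: 0.0
```

```bash
python3 - <<'E'
from h import *
go(.540,-.387,.017,-20)
c=wrist();I=c["img"].copy()
k=blob(I,(150,0,420,250),(100,120,40),(130,255,255));print(cv2.minAreaRect(k))
d=np.array([.9385,-.345])
for o,z in((0,.044),(.052,.044),(-.112,.034),(-.034,.044)):
    p=np.array([.540,-.387])+d*o;u=pix(c,(*p,z));print(u);cv2.circle(I,(int(u[0]),int(u[1])),4,(0,0,255),1)
cv2.imwrite("pics/w6.png",I)
E
```

```text
t 13.2 at [ 0.5402 -0.3856  0.1674] yaw 159.9 | shift [-0.0006 -0.0016  0.1504] turn -0.002 dist 0.15 q [-0.7312  0.5825  0.0472  1.0383  0.0004 -0.3803] w 0.0847
((279.0, 104.5), (105.0, 26.0), 90.0)
(np.float64(278.15842893183634), np.float64(206.0232171127491))
(np.float64(278.1668134511648), np.float64(267.06421730139533))
(np.float64(278.2349617323864), np.float64(52.209705520743285))
(np.float64(278.1524529092555), np.float64(162.51656143061496))
```

View pics/w6.png

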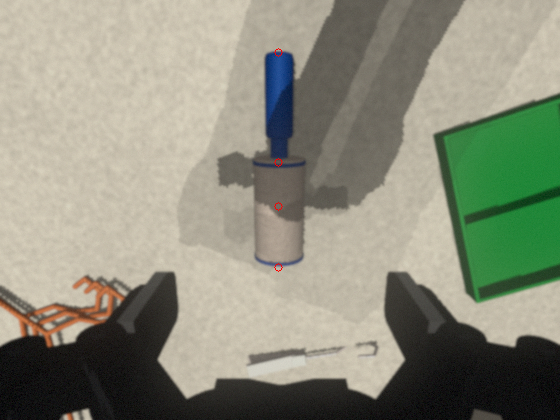

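The roller is aligned and its ends match the predicted points: roll columns 254-305, rows 157-266.

steer_hand --rows '{"offsets": [[0,0.001,0.05,0,0.085],[0,0.001,0.1,0,0.085],[0,0.001,0.13,0,0.085],[0,0.001,0.148,0,0.085],[0,0.001,0.152,0,0.085],[0,0.001,0.152,0,0.06],[0,0.001,0.152,0,0.03],[0,0.001,0.152,0,0.03],[0,0.001,0.152,0,0.03],[0,0.001,0.152,0,0.03]]}' --grip_force 30

```text
t: 14.25
ee_pos: [0.5428, -0.3851, 0.0193]
orientation: [-3.141, 0.003, 2.793]
contact_force: [-1.3, 0.2, 6.5]
width: 0.0406
finger_force: 31.0
```

steer_hand --rows '{"offsets": [[0,0,0,0,0.03],[0,0,0,0,0.03]]}'

```text
t: 14.45
ee_pos: [0.5428, -0.3851, 0.0193]
orientation: [-3.141, 0.003, 2.793]
contact_force: [-0.6, 1.0, 7.1]
width: 0.0408
finger_force: 31.0
```

steer_hand --rows '{"offsets": [[0,0,-0.01,0,0.03],[0,0,-0.03,0,0.03],[0,0,-0.06,0,0.03],[0,0,-0.08,0,0.03],[0,0,-0.08,0,0.03]]}'

```text
t: 14.95
ee_pos: [0.5435, -0.3859, 0.1012]
orientation: [-3.139, 0.006, 2.793]
contact_force: [0.4, -0.3, -0.6]
width: 0.0407
finger_force: 30.7
```

```bash
python3 - <<'E'
from h import *
go(.6605-.001,-.1435-.030,.10,88.2)
c=wrist();I=c["img"];cv2.imwrite("pics/w7.png",I)
E
```

```text
t 14.95 at [ 0.5435 -0.3859  0.1012] yaw 160.0 | shift [-0.0364  0.2393  0.0009] turn 1.253 dist 0.242 q [-0.7281  0.6354 -0.0378  0.8914  0.     -0.3793] w 0.0407
```

View pics/w7.png

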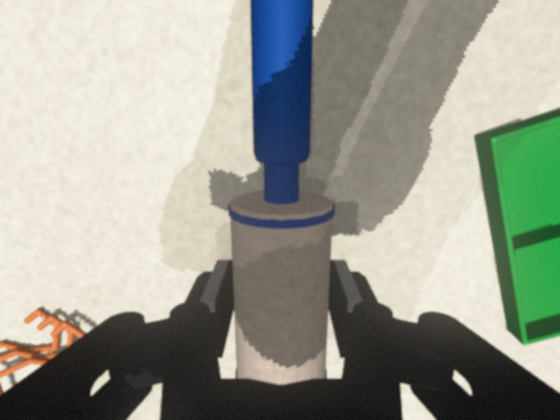

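The roller is held level with the roll centred in the fingers. Moving over the green tray.

steer_hand --rows '{"offsets": [[-0.036,0.239,0,1.253,0.03],[-0.036,0.239,0,1.253,0.03],[-0.036,0.239,0,1.253,0.03],[-0.036,0.239,0,1.253,0.03],[-0.036,0.239,0,1.253,0.03],[-0.036,0.239,0,1.253,0.03],[-0.036,0.239,0,1.253,0.03],[-0.036,0.239,0,1.253,0.03],[-0.036,0.239,0,1.253,0.03],[-0.036,0.239,0,1.253,0.03]]}'

```text
t: 16.0
ee_pos: [0.656, -0.1715, 0.0953]
orientation: [-3.139, -0.001, 1.54]
contact_force: [0.4, 0.9, -1.4]
width: 0.0406
finger_force: 30.8
```

steer_hand --rows '{"offsets": [[0,0,0,0,0.03],[0,0,0,0,0.03]]}'

```text
t: 16.2
ee_pos: [0.6567, -0.1719, 0.0965]
orientation: [-3.14, -0.0, 1.541]
contact_force: [0.1, -0.1, -0.9]
width: 0.0406
finger_force: 30.8
```

```bash
python3 - <<'E'
from h import *
go(.6595,-.1735,.024,88.2)
c=wrist();I=c["img"].copy()
a=np.radians(-1.8);R=np.array([[np.cos(a),-np.sin(a)],[np.sin(a),np.cos(a)]])
for o in((.08,.105),(-.08,-.105),(-.08,.105),(.002,.105),(.002,-.105)):
    p=R@o+(.6187,-.1428);u=pix(c,(*p,.02));cv2.circle(I,(int(u[0]),int(u[1])),4,(0,0,255),1)
cv2.imwrite("pics/w8.png",I)
E
```

```text
t 16.2 at [ 0.6567 -0.1719  0.0965] yaw 88.3 | shift [-0.0016  0.0029  0.0725] turn 0.001 dist 0.073 q [-0.3646  0.6667  0.0077  0.9131  0.      1.2363] w 0.0406
```

View pics/w8.png

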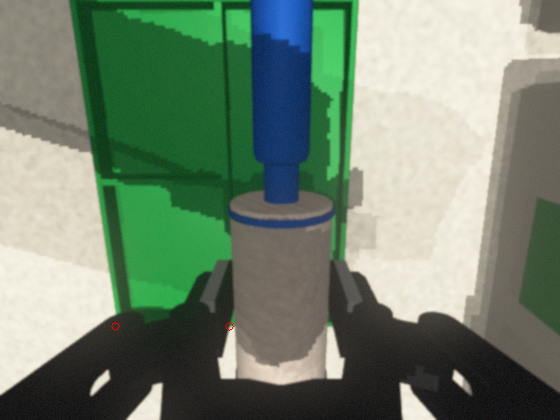

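The tray's +y rim is at row 5, the divider near column 224 and the right wall near 350. The roller lies over the middle of the long section, about 3 mm short in x.

steer_hand --rows '{"offsets": [[-0.002,0.003,0.03,0,0.03],[-0.002,0.003,0.055,0,0.03],[-0.002,0.003,0.066,0,0.03],[-0.002,0.003,0.068,0,0.03],[-0.002,0.003,0.068,0,0.03]]}'

```text
t: 16.75
ee_pos: [0.6603, -0.1742, 0.0296]
orientation: [3.141, 0.0, 1.54]
contact_force: [-0.4, -0.2, -0.1]
width: 0.0408
finger_force: 30.9
```

steer_hand --rows '{"offsets": [[0,0,0.002,0,0.03],[0,0,0.004,0,0.03],[0,0,0.006,0,0.03],[0,0,0.006,0,0.03]]}'

```text
t: 17.15
ee_pos: [0.6601, -0.1741, 0.0234]
orientation: [3.141, 0.0, 1.54]
contact_force: [0.3, -1.5, -1.3]
width: 0.0404
finger_force: 30.9
```

steer_hand --rows '{"offsets": [[0,0,0.001,0,0.03],[0,0,0.001,0,0.03]]}'

```text
t: 17.35
ee_pos: [0.6603, -0.1741, 0.0224]
orientation: [3.141, 0.0, 1.54]
contact_force: [0.5, 0.2, -0.3]
width: 0.0405
finger_force: 31.0
```

steer_hand --rows '{"offsets": [[0,0,0,0,0.044],[0,0,0,0,0.048],[0,0,0,0,0.06],[0,0,0,0,0.065],[0,0,0,0,0.065]]}'

```text
t: 17.85
ee_pos: [0.6602, -0.1741, 0.0223]
orientation: [3.142, 0.0, 1.54]
contact_force: [-0.2, 0.3, 0.0]
width: 0.0649
finger_force: 0.0
```

steer_hand --rows '{"offsets": [[0,0,-0.03,0,0.065],[0,0,-0.08,0,0.065],[0,0,-0.13,0,0.085],[0,0,-0.13,0,0.085],[0,0,-0.13,0,0.085]]}'

```text
t: 18.35
ee_pos: [0.6613, -0.1745, 0.1543]
orientation: [3.138, 0.001, 1.54]
contact_force: [0.5, 0.0, -0.4]
width: 0.0851
finger_force: 0.0
```

```bash
python3 - <<'E'
from h import *
go(.436,-.1125,.14,178)
E
```

```text
t 18.35 at [ 0.6613 -0.1745  0.1543] yaw 88.2 | shift [ 0.055  -0.2272  0.0134] turn -1.567 dist 0.234 q [-0.3658  0.6246  0.0871  1.0294 -0.      1.236 ] w 0.0851
```

steer_hand --rows '{"offsets": [[0.055,-0.227,0,-1.567,0.085],[0.055,-0.227,0,-1.567,0.085],[0.055,-0.227,0,-1.567,0.085],[0.055,-0.227,0,-1.567,0.085],[0.055,-0.227,0,-1.567,0.085],[0.055,-0.227,0,-1.567,0.085],[0.055,-0.227,0,-1.567,0.085],[0.055,-0.227,0,-1.567,0.085],[0.055,-0.227,0,-1.567,0.085],[0.055,-0.227,0,-1.567,0.085]]}'

```text
t: 19.35
ee_pos: [0.4335, -0.1114, 0.1506]
orientation: [3.14, -0.003, 3.046]
contact_force: [-0.3, -0.9, 0.3]
width: 0.0851
finger_force: 0.0
```

steer_hand --rows '{"offsets": [[0.0,0,0,-0.07,0.085],[0,0,0,-0.07,0.085]]}'

```text
t: 19.55
ee_pos: [0.4336, -0.1115, 0.1507]
orientation: [3.14, -0.003, 3.109]
contact_force: [-0.6, -0.1, -0.1]
width: 0.0849
finger_force: 0.0
```

```bash
python3 - <<'E'
from h import *
go(.436,-.1125,.02,178)
c=wrist();I=c["img"].copy()
for p in [(.436,-.1125,.054),(.436,-.1125,.0),(.384,-.2,.048)]:
    u=pix(c,p);print(u);cv2.circle(I,(int(u[0]),int(u[1])),4,(0,0,255),1)
cv2.imwrite("pics/w9.png",I)
E
```

```text
t 19.55 at [ 0.4336 -0.1115  0.1507] yaw 178.2 | shift [-0.0029 -0.0011  0.1307] turn 0.003 dist 0.131 q [-0.4168  0.2199 -0.5653  0.789   0.     -0.3847] w 0.0849
(np.float64(278.23060784386973), np.float64(218.650937085534))
(np.float64(278.6585762312428), np.float64(200.09284599448333))
(np.float64(148.6477164556089), np.float64(147.71641734108633))
```

View pics/w9.png

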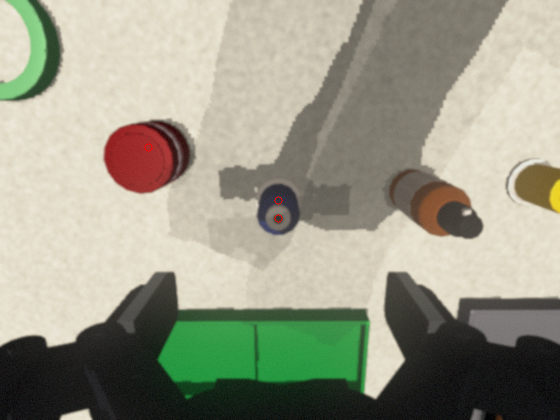

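The navy nose sits exactly at the predicted (278,218). The oxblood jar (140,157) and bottle (410,190) are clear of the fingers.

steer_hand --rows '{"offsets": [[-0.001,-0.001,0.05,0,0.085],[-0.001,-0.001,0.095,0,0.085],[-0.001,-0.001,0.12,0,0.085],[-0.001,-0.001,0.13,0,0.07],[-0.001,-0.001,0.13,0,0.06],[-0.001,-0.001,0.13,0,0.05],[-0.001,-0.001,0.13,0,0.02],[-0.001,-0.001,0.13,0,0.02],[-0.001,-0.001,0.13,0,0.02],[-0.001,-0.001,0.13,0,0.02]]}' --grip_force 25

```text
t: 20.6
ee_pos: [0.4372, -0.1137, 0.0237]
orientation: [-3.14, 0.003, 3.11]
contact_force: [-1.1, 1.6, 6.6]
width: 0.0314
finger_force: 24.6
```

steer_hand --rows '{"offsets": [[0,0,0,0,0.02],[0,0,0,0,0.02]]}'

```text
t: 20.8
ee_pos: [0.4372, -0.1137, 0.0237]
orientation: [-3.14, 0.003, 3.11]
contact_force: [-1.0, -0.6, 7.0]
width: 0.0312
finger_force: 24.6
```

steer_hand --rows '{"offsets": [[0,0,-0.01,0,0.02],[0,0,-0.03,0,0.02],[0,0,-0.06,0,0.02],[0,0,-0.08,0,0.02],[0,0,-0.08,0,0.02]]}'

```text
t: 21.3
ee_pos: [0.4381, -0.114, 0.1055]
orientation: [-3.139, 0.006, 3.11]
contact_force: [0.4, -0.4, 0.3]
width: 0.031
finger_force: 25.0
```

```bash
python3 - <<'E'
from h import *
go(.579,-.194,.10,178)
c=wrist()
o=[blob(c["img"],(380,150,490,240),(0,110,20),(18,255,255))];print(cv2.boundingRect(o[0]))
E
```

```text
t 21.3 at [ 0.4381 -0.114   0.1055] yaw 178.2 | shift [-0.1434 -0.0755  0.0065] turn 0.003 dist 0.162 q [-0.4179  0.2816 -0.6216  0.6617  0.0001 -0.3861] w 0.031
(444, 189, 46, 51)
```

Placing height is about 0.0267.

steer_hand --rows '{"offsets": [[-0.035,-0.018,0,0,0.02],[-0.075,-0.04,0,0,0.02],[-0.115,-0.06,0,0,0.02],[-0.143,-0.076,0,0,0.02],[-0.143,-0.076,0,0,0.02],[-0.143,-0.076,0.035,0,0.02],[-0.143,-0.076,0.06,0,0.02],[-0.143,-0.076,0.07,0,0.02],[-0.143,-0.076,0.07,0,0.02]]}'

```text
t: 22.25
ee_pos: [0.574, -0.1924, 0.0302]
orientation: [3.14, -0.005, 3.11]
contact_force: [-0.8, 0.9, -0.7]
width: 0.0314
finger_force: 25.0
```

```bash
python3 -c "
from h import *
go(.580,-.194,.0267,178)"
```

```text
t 22.25 at [ 0.574  -0.1924  0.0302] yaw 178.2 | shift [-0.006  -0.0014  0.0034] turn 0.003 dist 0.007 q [-0.4453  0.6245 -0.274   0.6774  0.     -0.4135] w 0.0314
```

steer_hand --rows '{"offsets": [[-0.002,0,0,0,0.02],[-0.002,0,0.001,0,0.02],[-0.002,0,0.002,0,0.02],[-0.002,0,0.002,0,0.02]]}'

```text
t: 22.65
ee_pos: [0.5789, -0.1939, 0.0311]
orientation: [-3.141, 0.001, 3.11]
contact_force: [0.3, 0.2, -1.7]
width: 0.0311
finger_force: 25.0
```

```bash
python3 -c "
from h import *
go(.580,-.194,.0267,178)"
```

```text
t 22.65 at [ 0.5789 -0.1939  0.0311] yaw 178.2 | shift [-0.0011 -0.0001  0.0044] turn 0.003 dist 0.004 q [-0.444   0.6269 -0.2662  0.6764 -0.     -0.4122] w 0.0311
```

steer_hand --rows '{"offsets": [[0,0,0.002,0,0.02],[0,0,0.0035,0,0.02],[0,0,0.0045,0,0.02],[0,0,0.0045,0,0.02],[0,0,0.0045,0,0.02]]}'

```text
t: 23.15
ee_pos: [0.5785, -0.1937, 0.0267]
orientation: [-3.141, 0.0, 3.11]
contact_force: [-3.3, 0.8, 8.5]
width: 0.0314
finger_force: 25.7
```

steer_hand --rows '{"offsets": [[0,0,0,0,0.036],[0,0,0,0,0.04],[0,0,0,0,0.05],[0,0,0,0,0.06],[0,0,0,0,0.06]]}'

```text
t: 23.65
ee_pos: [0.5783, -0.1936, 0.0256]
orientation: [3.141, -0.0, 3.11]
contact_force: [-0.6, 1.0, 0.2]
width: 0.0601
finger_force: 0.0
```

steer_hand --rows '{"offsets": [[0,0,-0.03,0,0.06],[0,0,-0.08,0,0.06],[0,0,-0.13,0,0.06],[0,0,-0.14,0,0.085],[0,0,-0.14,0,0.085]]}'

```text
t: 24.15
ee_pos: [0.5801, -0.1944, 0.1684]
orientation: [-3.139, 0.005, 3.11]
contact_force: [-0.0, 0.4, 0.0]
width: 0.0845
finger_force: 0.0
```

```bash
python3 - <<'E'
from h import *
go(.431,-.001,.17,178)
c=wrist();cv2.imwrite("pics/w10.png",c["img"])
E
```

```text
t 24.15 at [ 0.5801 -0.1944  0.1684] yaw 178.2 | shift [ 0.1552  0.1886 -0.0027] turn 0.003 dist 0.244 q [-0.444   0.4808 -0.1228  0.9619  0.     -0.4122] w 0.0845
```

View pics/w10.png

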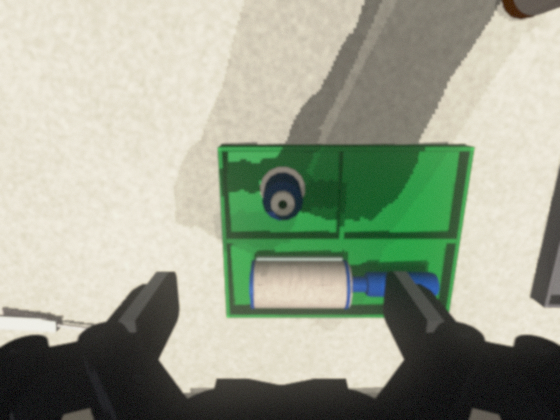

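The navy spool stands in its section with its nose at (283,204), and the roller lies flat in the long section. The bottle is last.

steer_hand --rows '{"offsets": [[0.155,0.188,0,0,0.085],[0.155,0.188,0,0,0.085],[0.155,0.188,0,0,0.085],[0.155,0.188,0,0,0.085],[0.155,0.188,0,0,0.085],[0.155,0.188,0,0,0.085],[0.155,0.188,0,0,0.085]]}'

```text
t: 24.9
ee_pos: [0.4281, -0.0001, 0.1644]
orientation: [3.142, -0.003, 3.111]
contact_force: [1.0, 0.2, 1.5]
width: 0.0849
finger_force: 0.0
```

```bash
python3 - <<'E'
from h import *
go(.431,-.001,.04,178)
c=wrist();I=c["img"].copy()
for p in [(.431,-.002,.102),(.431,-.002,.0),(.431,-.002,.068)]:
    u=pix(c,p);print(u);cv2.circle(I,(int(u[0]),int(u[1])),4,(0,0,255),1)
cv2.imwrite("pics/w11.png",I)
E
```

```text
t 24.9 at [ 0.4281 -0.0001  0.1644] yaw 178.3 | shift [-0.0032 -0.0008  0.1244] turn 0.005 dist 0.124 q [-0.1729  0.1683 -0.5913  0.8138 -0.0003 -0.1428] w 0.0849
(np.float64(276.6560636217455), np.float64(235.72740591556877))
(np.float64(278.0591317801071), np.float64(196.78931230055582))
(np.float64(277.24534382751506), np.float64(219.3736402905813))
```

View pics/w11.png

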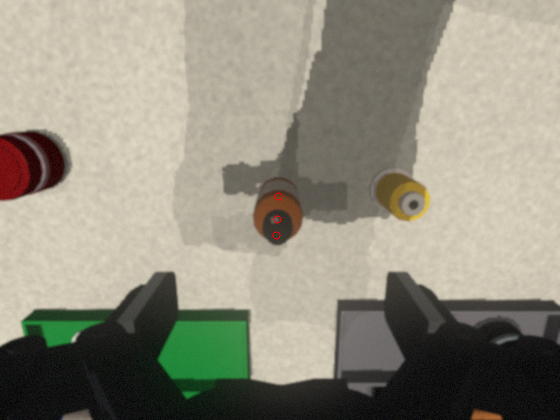

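The bottle is at columns 254-302 with the predicted points on its axis. The yellow spool at (405,195) stands clear of the fingers.

steer_hand --rows '{"offsets": [[-0.001,-0.001,0.04,0,0.085],[-0.001,-0.001,0.08,0,0.085],[-0.001,-0.001,0.11,0,0.085],[-0.001,-0.001,0.122,0,0.07],[-0.001,-0.001,0.122,0,0.06],[-0.001,-0.001,0.122,0,0.05],[-0.001,-0.001,0.122,0,0.02],[-0.001,-0.001,0.122,0,0.02],[-0.001,-0.001,0.122,0,0.02],[-0.001,-0.001,0.122,0,0.02]]}' --grip_force 35

```text
t: 25.95
ee_pos: [0.4315, -0.0021, 0.0446]
orientation: [-3.141, 0.002, 3.11]
contact_force: [0.9, -1.4, 3.7]
width: 0.0344
finger_force: 35.3
```

steer_hand --rows '{"offsets": [[0,0,0,0,0.02],[0,0,0,0,0.02]]}'

```text
t: 26.15
ee_pos: [0.4315, -0.0021, 0.0446]
orientation: [-3.141, 0.002, 3.11]
contact_force: [0.5, -0.4, 6.3]
width: 0.0346
finger_force: 35.5
```

steer_hand --rows '{"offsets": [[0,0,-0.01,0,0.02],[0,0,-0.03,0,0.02],[0,0,-0.06,0,0.02],[0,0,-0.08,0,0.02],[0,0,-0.08,0,0.02]]}'

```text
t: 26.65
ee_pos: [0.4321, -0.0019, 0.1265]
orientation: [-3.141, 0.005, 3.11]
contact_force: [-0.2, 0.4, -1.5]
width: 0.0344
finger_force: 35.1
```

```bash
python3 -c "
from h import *
go(.583,-.090,.12,178)"
```

```text
t 26.65 at [ 0.4321 -0.0019  0.1265] yaw 178.2 | shift [-0.1535 -0.0833  0.0072] turn 0.003 dist 0.175 q [-0.1758  0.2187 -0.6423  0.7052  0.0003 -0.1443] w 0.0344
```

Place at TCP z ≈ 0.0476.

steer_hand --rows '{"offsets": [[-0.035,-0.019,0,0,0.02],[-0.075,-0.041,0,0,0.02],[-0.115,-0.062,0,0,0.02],[-0.154,-0.083,0,0,0.02],[-0.154,-0.083,0,0,0.02],[-0.154,-0.083,0.035,0,0.02],[-0.154,-0.083,0.06,0,0.02],[-0.154,-0.083,0.07,0,0.02],[-0.154,-0.083,0.07,0,0.02],[-0.154,-0.083,0.07,0,0.02]]}'

```text
t: 27.65
ee_pos: [0.5818, -0.0896, 0.0543]
orientation: [-3.142, 0.0, 3.11]
contact_force: [-0.2, -1.3, -0.1]
width: 0.0348
finger_force: 35.2
```

steer_hand --rows '{"offsets": [[-0.001,0,0,0,0.02],[-0.002,0,0,0,0.02],[-0.002,0,0.001,0,0.02],[-0.002,0,0.002,0,0.02],[-0.002,0,0.002,0,0.02]]}'

```text
t: 28.15
ee_pos: [0.5837, -0.0897, 0.0518]
orientation: [3.142, -0.0, 3.11]
contact_force: [1.0, 0.5, -0.5]
width: 0.0347
finger_force: 35.2
```

steer_hand --rows '{"offsets": [[0,0,0.002,0,0.02],[0,0,0.003,0,0.02],[0,0,0.004,0,0.02],[0,0,0.004,0,0.02],[0,0,0.004,0,0.02]]}'

```text
t: 28.65
ee_pos: [0.5837, -0.0898, 0.0477]
orientation: [3.142, -0.0, 3.11]
contact_force: [-0.2, 0.2, -0.8]
width: 0.0346
finger_force: 35.3
```

steer_hand --rows '{"offsets": [[0,0,0,0,0.038],[0,0,0,0,0.042],[0,0,0,0,0.05],[0,0,0,0,0.06],[0,0,0,0,0.06]]}'

```text
t: 29.15
ee_pos: [0.5838, -0.0898, 0.0478]
orientation: [-3.142, 0.0, 3.11]
contact_force: [-0.2, 0.6, -0.8]
width: 0.0599
finger_force: 0.0
```

steer_hand --rows '{"offsets": [[0,0,-0.03,0,0.06],[0,0,-0.08,0,0.06],[0,0,-0.13,0,0.06],[0,0,-0.16,0,0.085],[0,0,-0.16,0,0.085]]}'

```text
t: 29.65
ee_pos: [0.5868, -0.0906, 0.2134]
orientation: [-3.139, 0.009, 3.11]
contact_force: [0.6, 0.4, -0.1]
width: 0.0846
finger_force: 0.0
```

steer_hand --rows '{"offsets": [[0.05,0,0,0,0.085],[0.1,0,0,0,0.085],[0.15,0,0,0,0.085],[0.18,0,0,0,0.085],[0.18,0,0,0,0.085],[0.18,0,0,0,0.085],[0.18,0,0,0,0.085],[0.18,0,0,0,0.085]]}'

```text
t: 30.45
ee_pos: [0.4049, -0.0843, 0.2076]
orientation: [-3.142, 0.0, 3.11]
contact_force: [0.3, -0.2, -1.1]
width: 0.0853
finger_force: 0.0
```

```bash
python3 - <<'E'
from h import *
c=robot.camera("side");cv2.imwrite("pics/s2.png",c["img"])
E
```

```text
(no output)
```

View pics/s2.png

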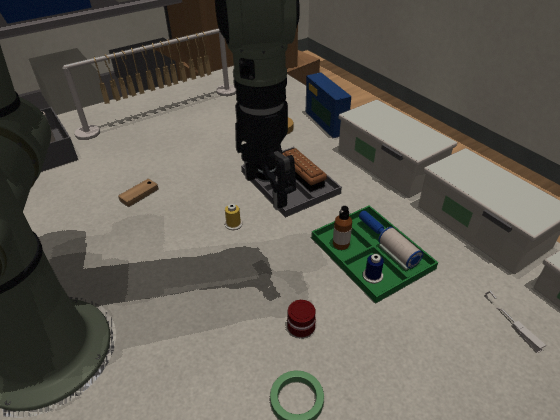

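The side view shows the bottle (343,228), navy spool (375,267) and roller (390,240) in the green tray. The brush is in the grey tray, and the yellow spool (232,216) and oxblood jar (301,318) have not moved. The black jar is hidden behind the gripper here, but the earlier wrist view showed it in place.

```bash
python3 -c "
from plant import robot
print(robot.hand_in())"
```

```text
the job is handed in; nothing more can be done
None
```

Both trays are made up and the job is handed in: the lint roller, mist bottle and navy thread are in the green tray, the shoe brush and black-lidded cream are in the grey tray, the oxblood cream and yellow thread were never touched, and no verdict came back.

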